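# Square up the coasters and close the caddy's end stop by one hole

## Task

In the caddy, tap the front edges of the four stacked coasters until the whole stack stands square and flush against the two rear posts. Then take the yellow lock knob, pull it up to free the red end stop, slide the stop one hole towards the stack and let the pin drop fully home in that next hole. Finish while still gripping the knob with the pin fully engaged, and leave the cup and its coaster, jar, spoon and lilac dispenser where they are.

Things in the scene. Friction and masses are not known exactly. Their poses are not given: they have to be found in the camera images.
- caddy: Coaster caddy fixed to the slab, black base 10 mm thick. Origin on the slab; its x points to the rear (away from the open front), y along its length towards the rail, z up. Base spans x -60..70, y -90..155 mm. A plinth (x -23..33, y -67..12, top z = 18 mm) carries the stack, which overhangs it in front: 8 mm free below. Steel end plate: inner face y = -80, 56 mm high.
- stack_seat (a point): Centre of the plinth's top (caddy x 5, y -27, z 18 mm): where the centre of the lowest coaster's underside is when flush. The front edge of a flush stack is then at caddy x = -40 mm. Two steel rear posts, front faces at caddy x = 50, centred at y = -57 and 3, 12 mm wide, 58 mm high, stop the stack. Axes as the caddy's.
- next_hole (a point): Mouth of the target hole in the aluminium rail's top (caddy x 0, y 62, z 24 mm). The rail is 32 mm wide and has three square holes, 11 mm wide and 30 mm apart along caddy y, at y = 62, 92 and 122 mm; the pin starts in the middle one (92). Axes as the caddy's.
- coaster_1: Pale wood square coaster, 90 x 90 mm, 8 mm thick, about 70 g, loose, lowest of the stack, underside at caddy z = 18 mm. Origin at the centre of its underside, x and y along its edges, z up.
- coaster_2: Blue ceramic square coaster, 90 x 90 mm, 8 mm thick, about 70 g, loose, second from below, underside at caddy z = 26 mm. Origin at the centre of its underside, x and y along its edges, z up.
- coaster_3: Brown wood square coaster, 90 x 90 mm, 8 mm thick, about 70 g, loose, third from below, underside at caddy z = 34 mm. Origin at the centre of its underside, x and y along its edges, z up.
- coaster_4: White ceramic square coaster, 90 x 90 mm, 8 mm thick, about 70 g, loose, top of the stack, underside at caddy z = 42 mm, stack top at 50 mm. Origin at the centre of its underside, x and y along its edges, z up.
- end_stop (a joint): Slide of the red end stop, m: about 0 at the start (pin in the middle hole), growing towards the stack (caddy -y), 0.030 at the next hole; range -0.033..0.033, friction about 1.5 N. Its 90 mm wide red plate (top z = 58 mm) has its stack-side face at caddy y = 54 mm less this value; a 52 x 26 mm bridge, top z = 38 mm, carries the plunger. Locked while the pin is in a hole (play 1.5 mm).
- plunger (a joint): Lift of the sprung lock plunger (knob and pin), m: 0 fully down and engaged, at most 0.020. A spring pulls it down: about 3 N at 0, 7 N at 0.016, plus its 60 g. The 8 mm round-ended pin is clear of the rail when lifted more than 0.012; let down between holes it rests on the rail at 0.012 and drops in when it comes over a hole.
- lock_knob: Yellow upright knob of the lock plunger, a cylinder 24 mm in diameter and 30 mm high. Origin at the centre of its underside, which at plunger 0 is at caddy x = 0, y = 92 mm less the end stop value, z = 40 mm; it rises with the plunger. Nothing stands beside it along caddy x; the red end plate's near face is 30 mm away from its axis on the stack side.
- cup: White ceramic mug, 76 mm across, 85 mm high, standing on the cup coaster. Origin at the centre of its underside.
- cup_coaster: Brown wooden coaster 100 x 100 x 8 mm beneath the mug. Origin at the centre of its underside.
- dispenser: Lilac push dispenser for toothpicks, 52 mm across, 86 mm high. Origin at the centre of its underside.
- jar: Clear glass jar with a steel lid, 80 mm across, 110 mm high. Origin at the centre of its underside.
- spoon: Steel spoon lying on the slab, 170 mm long along its x. Origin on the slab under its middle.
There are look-alikes about, which are no part of the job. There is more than one size of the coaster_4; the job needs the smaller. What is shaped like the coaster_3 but pink is not meant.

How it is judged (in metres and radians):
On the way, in this order (a step that is already met when the one before it is completed fails the run):
1. the four coasters are square and flush against the rear posts, with the end stop still locked in its first hole (x of coaster_1 in the frame of caddy between 0.0025 and 0.0075 m and y of coaster_1 in the frame of caddy between -0.036 and -0.019 m and z of coaster_1 in the frame of caddy between 0.0155 and 0.0205 m and angle between the x axis of each of coaster_1, coaster_2, coaster_3, coaster_4 and the x axis of caddy, either way round below 0.045 rad and x of coaster_2 in the frame of caddy between 0.0025 and 0.0075 m and y of coaster_2 in the frame of caddy between -0.036 and -0.019 m and z of coaster_2 in the frame of caddy between 0.0235 and 0.0285 m and x of coaster_3 in the frame of caddy between 0.0025 and 0.0075 m and y of coaster_3 in the frame of caddy between -0.036 and -0.019 m and z of coaster_3 in the frame of caddy between 0.0315 and 0.0365 m and x of coaster_4 in the frame of caddy between 0.0025 and 0.0075 m and y of coaster_4 in the frame of caddy between -0.036 and -0.019 m and z of coaster_4 in the frame of caddy between 0.0395 and 0.0445 m and value of joint end_stop between -0.004 and 0.004 m and value of joint plunger below 0.002 m), for 0.2 s.
2. the gripped lock knob is pulled up until the pin is clear of the rail (value of joint plunger above 0.0115 m and contact force between the fingers and lock_knob above 2 N), for 0.1 s.
3. the end stop is one hole nearer the stack with the pin fully down in that hole (value of joint end_stop between 0.0265 and 0.0335 m and value of joint plunger below 0.002 m and contact force between the fingers and lock_knob above 2 N), for 0.2 s.
At the end, for the whole second after the job is handed in: The end stop stands at the next hole (30 mm, within 3.5 mm) with the plunger fully down (under 2 mm of lift), the fingers still hold the knob with more than 2 N, and all four coasters are still stacked in order, flush with the rear posts within 2.5 mm and square within 2.6 degrees (all of step 3 and x of coaster_1 in the frame of caddy between 0.0025 and 0.0075 m and y of coaster_1 in the frame of caddy between -0.036 and -0.019 m and z of coaster_1 in the frame of caddy between 0.0155 and 0.0205 m and angle between the x axis of each of coaster_1, coaster_2, coaster_3, coaster_4 and the x axis of caddy, either way round below 0.045 rad and x of coaster_2 in the frame of caddy between 0.0025 and 0.0075 m and y of coaster_2 in the frame of caddy between -0.036 and -0.019 m and z of coaster_2 in the frame of caddy between 0.0235 and 0.0285 m and x of coaster_3 in the frame of caddy between 0.0025 and 0.0075 m and y of coaster_3 in the frame of caddy between -0.036 and -0.019 m and z of coaster_3 in the frame of caddy between 0.0315 and 0.0365 m and x of coaster_4 in the frame of caddy between 0.0025 and 0.0075 m and y of coaster_4 in the frame of caddy between -0.036 and -0.019 m and z of coaster_4 in the frame of caddy between 0.0395 and 0.0445 m and velocity of joint end_stop between -0.01 and 0.01 m/s); the arm keeps its last pose, push and grip.
It fails at once if the cup is moved more than 20 mm (distance of cup from where it was at the start of the episode above 0.02 m).
It fails at once if the cup coaster is moved more than 20 mm (distance of cup_coaster from where it was at the start of the episode above 0.02 m).
It fails at once if the dispenser is moved more than 20 mm (distance of dispenser from where it was at the start of the episode above 0.02 m).
It fails at once if the jar is moved more than 20 mm (distance of jar from where it was at the start of the episode above 0.02 m).
It fails at once if the spoon is moved more than 20 mm (distance of spoon from where it was at the start of the episode above 0.02 m).
It also fails if it takes over 64 s, if anything falls off the work surface, if the arm or the gripper's body presses on something with over 40 N, if the wrist force passes 120 N, or if a joint passes its speed limit or range.

## Robot

A 6-joint arm with a two-finger parallel gripper is mounted at the origin on the work surface. World frame = base frame: x ahead of the robot, y to its left, z up, the work surface at z = 0. Lengths are in mm, angles in rad, forces in N, time in s.
With the tool pointing down it reaches from about 225 to 725 mm from the base axis. Payload 3.1 kg.
Tool frame: the origin (TCP) lies midway between the tips of the shut fingers; the grasp point (between the pads) lies 19 mm behind it (bot.tcp_to_grasp is the z of the grasp point in the tool frame, in mm); z points along the fingers, y is the line along which they close (so a half turn about z gives the same grasp; the last joint's range is limited). The gripper opens to 85 mm and grips with 20 to 120 N. Pads are 22 mm wide; open, the fingers measure 114 mm over their backs; the gripper's body (76 mm by 85 mm) begins 54 mm behind the grasp point. The pads swing forward as they close: fully open they stand 13 mm farther back than shut.
Start: joints at [1.137, 0.048, 0.099, 1.622, 0, 1.443], TCP at [158.062, 500.633, 231.312] pointing down, gripper open.
Joint ranges: [-2.91, 2.91], [-0.99, 1.94], [-1.21, 1.42], [-2.12, 2.29], [-1.49, 1.47], [-3.14, 3.14]. Speed limits (rad/s): [2.79, 2.79, 3.14, 3.14, 3.14, 3.14].

## Interface

Orientations are given as a 3x3 rotation matrix whose columns are the frame's x, y, z axes.
In Python, from cell import bot, optics gives the robot as it stands. The module is installed in compiled form; this text tells all that it offers.
- The arm moves only by the tool arm_command, never from a script. Its argument "targets" is one flat list of numbers, 7 for each row, row after row: the shift along the tool's x, y, z in units of 40 mm (1.0 is 40 mm), then the turn, a rotation vector about the tool's x, y, z in units of 5 degrees (1.0 is 5 degrees), then the opening, from -1 (shut) to 1 (fully open). In form: [tx, ty, tz, wx, wy, wz, gripper, tx, ty, tz, wx, wy, wz, gripper, ...]. A call has 1 to 5 rows; each row shifts and turns the commanded pose from where the row before left it, along the tool's axes as they then stand; what a row does not reach is not made up. A row lasts 1/8 s, in which the tool goes at most 62.5 mm and 10.7 degrees, less where a joint would pass 70% of its speed; a pose out of reach is approached as far as the arm can. A call is refused whole if a number of a shift passes 1 or a number of a turn 1, either way. A call with a gripper value outside its range is refused whole. The fingers move at their own pace and stop on an object; the grip force is fixed at half the most. Time passes only in rows, so rows that do not move let the fingers close. It gives the time, the measured TCP pose, the force, the opening and the grip force at its end, in the units of the state.
- bot.observe(): the state, without advancing time (a new reading comes with each control period).
- optics.read_camera(name): name is "side" or "top" or "wrist"; returns a dict with "pixels" (400x640x3 uint8, red, green, blue), "mtx" (3x3 intrinsics, pixels), "R" (3x3) and "t" (3): a world point X has camera coordinates R X + t. Camera axes: x right, y down, z forward; pixel columns grow to the right and rows downward; lengths in mm; the calibration is good to about 2 mm. A picture is of the moment at which its call begins. There is no depth.
- bot.finish_job(): hands the job in; it is judged then, once.
The state is a dict: "clock": time; "qpos": joint angles; "joint_velocities": joint speeds; "effort": joint torques, N m; "ee_pos": TCP position; "tcp_rot": TCP orientation; "ft_force": force on the tool from outside, world axes, zero at the start; "wrist_torque": the same for the moment, N m; "opening": finger opening in mm; "gripper_force": force on a finger pad.
Only numpy, scipy, OpenCV 4.12 (cv2) and the standard library are available. Lean on these libraries where they do the work, as an engineer would, in place of code of your own. Each camera call takes 0.05 s, during which the arm holds its last target. There are 200 camera calls.

## Working session

There is one attempt and no reset: what is moved stays moved. The work goes in short steps, Python scripts to look and compute and a tool call to move; the robot and the scene stay as the last step left them, time stands still between calls to the robot, and variables do not carry over. Pictures are saved under pics/ and viewed, at most 10 in all, crops included, and the job is handed in when it is done.

Besides the shell and the picture viewer there is one more tool, called after "Call:" in YAML: its name, and indented under it one key for each argument. arm_command: Moves the arm, as the interface text tells. Its arguments: {"type":"object","properties":{"targets":{"type":"array","items":{"type":"number"}}},"required":["targets"]}

```bash
mkdir -p pics; cat > h.py <<'E'
import numpy as np, cv2
from cell import bot, optics
def grab(n,fn):
    c=optics.read_camera(n); cv2.imwrite('pics/'+fn,c['pixels'][:,:,::-1]); np.savez('pics/'+fn+'.npz',**c); return c
def ray(c,u,v,z):
    d=np.linalg.inv(c['mtx'])@[u,v,1]; R=c['R'];o=-R.T@c['t'];w=R.T@d
    return o+w*(z-o[2])/w[2]
def proj(c,X):
    p=c['mtx']@(c['R']@np.array(X,float)+c['t']); return p[:2]/p[2]
E
python3 - <<'E'
from h import *
for n in('top','side'):
    c=grab(n,n+'0.png'); print(n,c['mtx'].tolist(),(-c['R'].T@c['t']).round(),c['R'].round(2).tolist())
print(bot.observe(),bot.tcp_to_grasp)
E
```

```text
top [[503.61374315679126, 0.0, 325.1708790182434], [0.0, 503.61374315679126, 201.95705585141826], [0.0, 0.0, 1.0]] [ 424.  -11. 1474.] [[0.01, -1.0, 0.0], [-0.99, -0.01, -0.12], [0.12, 0.0, -0.99]]
side [[477.81694851075855, 0.0, 320.12235541571823], [0.0, 477.81694851075855, 198.81291164758787], [0.0, 0.0, 1.0]] [525. 993. 802.] [[-1.0, -0.07, -0.01], [-0.04, 0.6, -0.8], [0.06, -0.8, -0.6]]
{'clock': 0.1, 'qpos': array([1.13723340e+00, 4.87008109e-02, 9.77061821e-02, 1.62202604e+00,
       3.56299242e-05, 1.44302172e+00]), 'joint_velocities': array([-0.00072117, -0.00306948,  0.00329009, -0.00244921,  0.00174376,
        0.0004282 ]), 'effort': array([ 2.21745824e-03, -3.39851439e+01,  3.20936179e+01,  1.58013770e-02,
       -2.35539610e-04,  9.76735407e-06]), 'ee_pos': array([157.79214999, 500.11962451, 230.19746713]), 'tcp_rot': array([[-9.53609763e-01,  3.01043992e-01, -9.66794113e-04],
       [ 3.01045376e-01,  9.53607712e-01, -2.00356534e-03],
       [ 3.18781014e-04, -2.20166836e-03, -9.99997526e-01]]), 'ft_force': array([ 0.56685861, -1.09895621,  0.24020983]), 'wrist_torque': array([ 0.01923024, -0.00094049, -0.02188062]), 'gripper_force': 0.0, 'opening': 85.5920950576812} -18.700000000000003
```

View pics/top0.png

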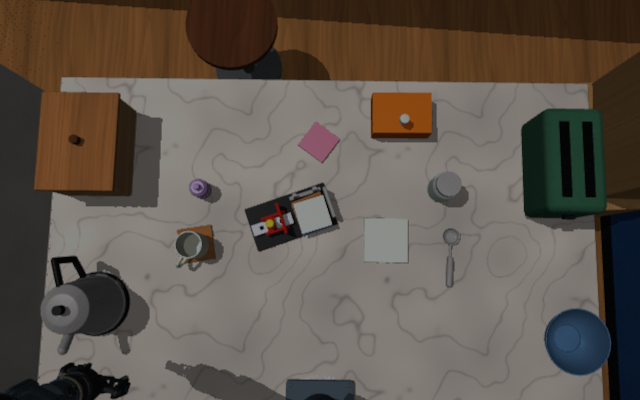

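View pics/side0.png

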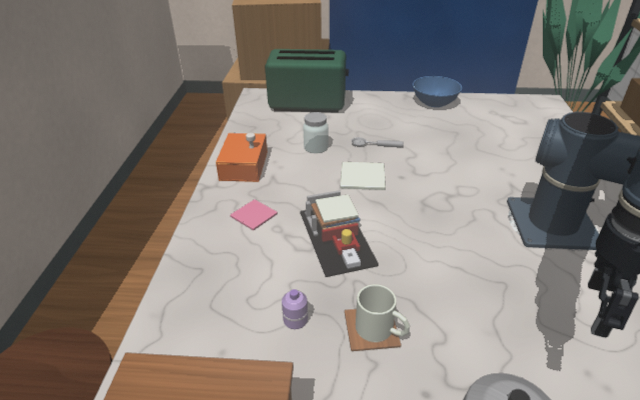

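The top view shows the caddy at about (290,217), with its rail end at (262,235) and its stack end at (315,205). In the side view it is at about (337,232). I'll enlarge both.

```bash
python3 - <<'E'
import cv2,numpy as np
a=cv2.imread('pics/top0.png')[175:255,240:345]; b=cv2.imread('pics/side0.png')[185:275,295:380]
a=cv2.resize(a,None,fx=4.7,fy=4.7,interpolation=3);b=cv2.resize(b,None,fx=3.5,fy=4.7*80/90,interpolation=3)
h=max(a.shape[0],b.shape[0]); f=lambda x:cv2.copyMakeBorder(x,0,h-x.shape[0],0,0,0)
o=np.hstack([f(a),f(b)]);o=np.clip(o*1.6,0,255).astype('uint8');print(o.shape);cv2.imwrite('pics/crop0.png',o)
E
```

```text
(376, 792, 3)
```

View pics/crop0.png

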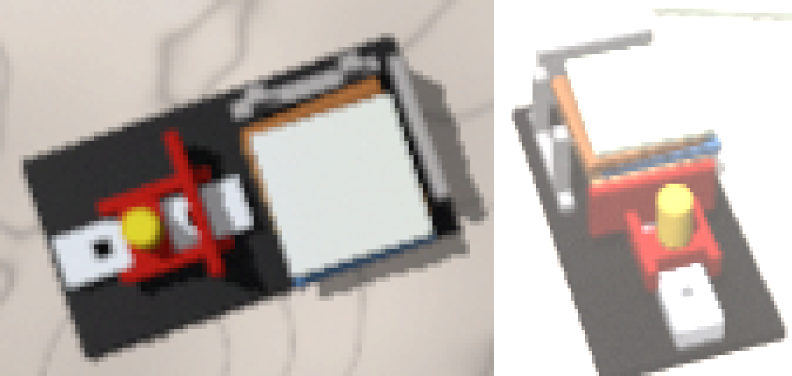

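The crop shows the base corners at about (25,160), (90,357) and (390,38) in crop pixels, and the knob top at about (141,226). The coasters are staggered. I'll fit the pose to these points.

```bash
cat > fit.py <<'E'
from h import *
from scipy.optimize import least_squares
T=np.load('pics/top0.png.npz');S=np.load('pics/side0.png.npz')
t=lambda u,v:np.array([240+(u+.5)/4.7-.5,175+(v+.5)/4.7-.5]); s=lambda u,v:np.array([295+(u-493.5+.5)/3.5-.5,185+(v+.5)/(4.7*80/90)-.5])
obs=[(T,t(25,160),(70,155,10)),(T,t(90,357),(-60,155,10)),(T,t(391,38),(70,-90,10)),(T,t(141,226),(0,92,70)),(T,t(52,238),(16,139,24)),
 (T,t(104,247),(0,122,24)),(S,s(515,112),(70,-90,10)),(S,s(600,376),(70,155,10)),(S,s(785,334),(-60,155,10)),(S,s(675,192),(0,92,70)),(S,s(687,292),(0,122,24))]
def W(p,X):
    c,n=np.cos(p[2]),np.sin(p[2]);return [p[0]+c*X[0]-n*X[1],p[1]+n*X[0]+c*X[1],X[2]]
f=lambda p:np.concatenate([proj(c,W(p,X))-o for c,o,X in obs])
if __name__=='__main__':
    r=least_squares(f,[440,100,.3],loss='soft_l1');print(r.x);print(r.fun.reshape(-1,2).round(1).tolist() if r.fun.size else 0)
    np.save('pose.npy',r.x);p=r.x
    c,n=np.cos(p[2]),np.sin(p[2])
    def inv(X): d=X[:2]-p[:2];return np.round([c*d[0]+n*d[1],-n*d[0]+c*d[1]],1)
    for u,v in[(248,133),(392,95),(432,237),(292,276)]: print('white',inv(ray(T,*t(u,v),50)))
    for u,v in[(243,127),(378,78)]: print('brown rear',inv(ray(T,*t(u,v),42)))
    for u,v in[(295,287),(432,247)]: print('blue front',inv(ray(T,*t(u,v),34)))
    for n_,X in [('knob',(0,92,70)),('seatfront',(-40,-27,30))]: print(n_,W(p,X))
    for n_,c_,u,v,z in [('cup','s',376,300,85),('disp','s',294,295,86)]: print(n_,ray(S,u,v,z))
E
python3 fit.py
```

```text
[560.64712082  59.56352251  -5.94644703]
[[-1.3, 0.5], [-1.8, 0.9], [0.3, 0.2], [-0.5, 0.7], [3.0, -0.7], [-0.8, 0.7], [-0.9, -1.6], [-0.5, -0.5], [0.3, -1.4], [-0.4, 0.6], [-0.4, -0.4]]
white [36.8 13.1]
white [ 31.2 -77. ]
white [-58.3 -72.5]
white [-53.9  14.8]
brown rear [42.4 15. ]
brown rear [ 44.9 -72.5]
blue front [-59.8  15.6]
blue front [-63.1 -71.2]
knob [np.float64(530.2493715446612), np.float64(146.39656253482352), 70]
seatfront [np.float64(531.8147037479366), np.float64(20.863500216192136), 30]
cup [466.55999899 364.06290129  85.        ]
disp [627.08869402 362.48314161  86.        ]
```

```bash
cat > plan.py <<'E'
import sys
from h import *
from scipy.spatial.transform import Rotation as Ro
# plan.py caddy_x caddy_y z yawdeg(tool y rel. to caddy x, deg) nrows
p=np.load('pose.npy');cx,cy,z,yw,n=map(float,sys.argv[1:6]);n=int(n)
c,s=np.cos(p[2]),np.sin(p[2]);o=bot.observe();P=o['ee_pos'];R=o['tcp_rot']
G=np.array([p[0]+c*cx-s*cy,p[1]+s*cx+c*cy,z]);a=p[2]+np.radians(yw)
y=np.array([np.cos(a),np.sin(a),0]);Z=np.array([0,0,-1.]);Rg=np.column_stack([np.cross(y,Z),y,Z])
rv=Ro.from_matrix(R.T@Rg).as_rotvec();d=(G-P)/n
d0=P[:2]-p[:2];print('now caddy',np.round([c*d0[0]+s*d0[1],-s*d0[0]+c*d0[1],P[2]],1),'goal',G.round(1),'t',o['clock'],'F',o['ft_force'].round(1),'open',round(o['opening'],1))
out=[]
for i in range(n):
    out+=list((d@R/40).round(3)+0)+list((np.degrees(rv)/n/5).round(3)+0)+['g']; R=R@Ro.from_rotvec(rv/n).as_matrix()
for i in range(n): print(', '.join(str(v) for v in out[7*i:7*i+7]))
E
python3 plan.py -40 20 260 90 15
```

```text
now caddy [-234.7  548.9  230.2] goal [516.3  65.2 260. ] t 0.1 F [ 0.6 -1.1  0.2] open 85.6
-0.788, -0.511, -0.049, -0.002, -0.001, -0.491, g
-0.765, -0.545, -0.049, -0.002, -0.001, -0.491, g
-0.741, -0.577, -0.049, -0.002, -0.001, -0.491, g
-0.716, -0.608, -0.049, -0.002, -0.001, -0.491, g
-0.689, -0.638, -0.049, -0.002, -0.001, -0.491, g
-0.661, -0.667, -0.049, -0.002, -0.001, -0.491, g
-0.632, -0.695, -0.049, -0.002, -0.001, -0.491, g
-0.602, -0.721, -0.049, -0.002, -0.001, -0.491, g
-0.57, -0.746, -0.049, -0.002, -0.001, -0.491, g
-0.538, -0.77, -0.049, -0.002, -0.001, -0.491, g
-0.504, -0.792, -0.049, -0.002, -0.001, -0.491, g
-0.47, -0.813, -0.049, -0.002, -0.001, -0.491, g
-0.435, -0.833, -0.049, -0.002, -0.001, -0.491, g
-0.399, -0.851, -0.049, -0.002, -0.001, -0.491, g
-0.362, -0.867, -0.05, -0.002, -0.001, -0.491, g
```

Call:
arm_command:
  targets: [-0.79,-0.51,-0.05,0,0,-0.5,0,-0.76,-0.54,-0.05,0,0,-0.5,0,-0.74,-0.58,-0.05,0,0,-0.5,0,-0.72,-0.61,-0.05,0,0,-0.5,0,-0.69,-0.64,-0.05,0,0,-0.5,0]

```text
clock: 0.72
ee_pos: [278.2, 354.6, 240.8]
tcp_rot: [[-0.996, 0.086, -0.001], [0.086, 0.996, -0.001], [0.001, -0.001, -1.0]]
ft_force: [0.0, 0.1, -0.2]
opening: 42.7
gripper_force: 0.0
```

Call:
arm_command:
  targets: [-0.66,-0.67,-0.05,0,0,-0.5,0,-0.63,-0.7,-0.05,0,0,-0.5,0,-0.6,-0.72,-0.05,0,0,-0.5,0,-0.57,-0.75,-0.05,0,0,-0.5,0,-0.54,-0.77,-0.05,0,0,-0.5,0]

```text
clock: 1.35
ee_pos: [398.4, 210.0, 250.8]
tcp_rot: [[-0.991, -0.132, -0.001], [-0.132, 0.991, -0.0], [0.001, -0.0, -1.0]]
ft_force: [0.9, -0.0, 0.7]
opening: 42.4
gripper_force: 0.0
```

Call:
arm_command:
  targets: [-0.5,-0.79,-0.05,0,0,-0.5,0,-0.47,-0.81,-0.05,0,0,-0.5,0,-0.43,-0.83,-0.05,0,0,-0.5,0,-0.4,-0.85,-0.05,0,0,-0.4,0,-0.36,-0.87,-0.05,0,0,-0.4,0]

```text
clock: 1.98
ee_pos: [518.6, 66.2, 260.7]
tcp_rot: [[-0.945, -0.326, -0.001], [-0.326, 0.945, 0.0], [0.001, 0.001, -1.0]]
ft_force: [0.1, 0.1, -0.5]
opening: 42.8
gripper_force: 0.0
```

```bash
python3 plan.py -40 20 260 90 1; python3 - <<'E'
from h import *
c=grab('wrist','w1.png'); o=bot.observe();print((-c['R'].T@c['t']).round(1),o['ee_pos'].round(1),c['R'].round(2).tolist(),c['mtx'][0,0])
E
```

```text
now caddy [-37.5  20.2 260.7] goal [516.3  65.2 260. ] t 1.975 F [ 0.1  0.1 -0.5] open 42.8
0.063, -0.005, 0.018, 0.006, -0.011, -0.051, g
[446.2  41.3 404. ] [521.5  62.5 260.1] [[-0.33, 0.95, 0.0], [0.9, 0.31, 0.3], [0.28, 0.1, -0.96]] 316.73926066369114
```

View pics/w1.png

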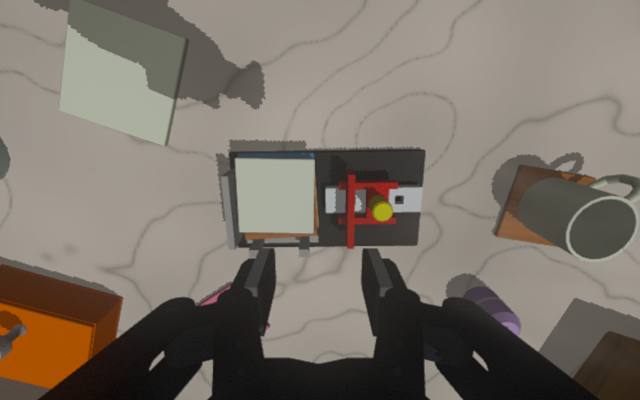

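The wrist view shows the caddy clearly: stack at (277,195), knob at (381,211), hole at (400,200) and base corners at (425,150) and (418,246). I'll retake it settled and enlarged for a finer fit.

```bash
python3 - <<'E'
from h import *
c=grab('wrist','w2.png');a=c['pixels'][130:265,215:435,::-1]
cv2.imwrite('pics/w2c.png',np.clip(cv2.resize(a,None,fx=3.6,fy=3.6,interpolation=2)*1.7,0,255).astype('uint8'))
E
```

```text
(no output)
```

View pics/w2c.png

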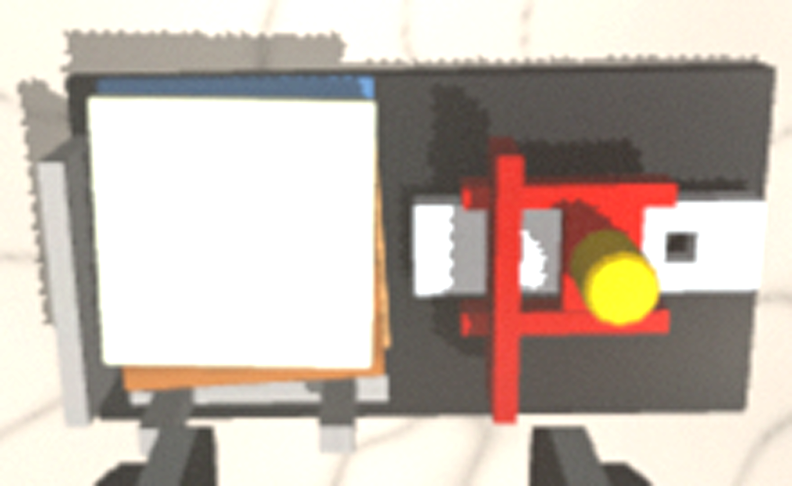

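```bash
cat > fit2.py <<'E'
from h import *
import fit
from fit import W
from scipy.optimize import least_squares
C=np.load('pics/w2.png.npz');w=lambda u,v:np.array([215+(u+.5)/3.6-.5,130+(v+.5)/3.6-.5])
obs=[(w(757,68),(-60,155,10)),(w(745,410),(70,155,10)),(w(82,77),(-60,-90,10)),(w(682,247),(0,122,24)),(w(620,288),(0,92,70)),(w(495,422),(45,54,58)),(w(497,156),(-45,54,58))]
f=lambda p:np.concatenate([proj(C,W(p,X))-o for o,X in obs])
r=least_squares(f,[560,59,.337],loss='soft_l1');p=r.x;print(p,np.array([f(p)]).reshape(-1,2).round(1).tolist(),'vs all-cams',np.load('pose.npy'))
g=lambda q:np.concatenate([f(q),fit.f(q)]);r2=least_squares(g,p,loss='soft_l1');print(r2.x)
np.save('pose.npy',p)
c,n=np.cos(p[2]),np.sin(p[2])
def inv(X): d=X[:2]-p[:2];return np.round([c*d[0]+n*d[1],-n*d[0]+c*d[1]],1)
for m,u,v,z in[('wh',90,97,50),('wh',376,101,50),('wh',372,370,50),('wh',103,365,50),('brown',126,390,42),('brown',384,376,42),('blue',98,79,34),('blue',374,77,34)]:print(m,inv(ray(C,*w(u,v),z)))
E
python3 fit2.py
```

```text
[5.62352758e+02 5.99792440e+01 3.47529125e-01] [[5.9, -0.2], [0.8, 1.3], [-4.9, 0.7], [-0.3, 0.4], [0.4, 1.2], [-0.7, -2.9], [-0.1, -3.6]] vs all-cams [560.64712082  59.56352251  -5.94644703]
[5.61958787e+02 5.98365004e+01 3.45368454e-01]
wh [-60.  -71.6]
wh [-57.2  17.2]
wh [32.9 14.4]
wh [ 29.6 -75.4]
brown [ 42.3 -70.4]
brown [38.5 18.4]
blue [-63.3 -72.5]
blue [-62.4  16.7]
```

```bash
sed -i 's/w(757,68)/w(775,68)/;s/w(82,77)/w(67,76)/' fit2.py; python3 fit2.py
```

```text
[5.62174405e+02 5.98806985e+01 3.46394470e-01] [[0.9, -0.2], [0.7, 1.3], [-0.7, 0.7], [-0.3, 0.3], [0.4, 1.1], [-0.8, -3.0], [-0.1, -3.8]] vs all-cams [5.62352758e+02 5.99792440e+01 3.47529125e-01]
[5.61820948e+02 5.97468157e+01 3.44460292e-01]
wh [-59.7 -71.6]
wh [-57.   17.2]
wh [33.1 14.4]
wh [ 29.9 -75.4]
brown [ 42.6 -70.4]
brown [38.7 18.4]
blue [-63.  -72.6]
blue [-62.2  16.6]
```

```bash
python3 plan.py -115 -27 100 90 5
```

```text
now caddy [-38.3  18.8 260. ] goal [463.2  -4.6 100. ] t 2.075 F [-0.3  0.1 -0.7] open 42.5
0.378, -0.235, 0.801, -0.002, -0.003, -0.043, g
0.379, -0.234, 0.801, -0.002, -0.003, -0.043, g
0.38, -0.233, 0.8, -0.002, -0.003, -0.043, g
0.381, -0.232, 0.8, -0.002, -0.003, -0.043, g
0.382, -0.23, 0.8, -0.002, -0.003, -0.043, g
```

Call:
arm_command:
  targets: [0.38,-0.23,0.8,0,0,-0.04,0,0.38,-0.23,0.8,0,0,-0.04,0,0.38,-0.23,0.8,0,0,-0.04,0,0.38,-0.23,0.8,0,0,-0.04,0,0.38,-0.23,0.8,0,0,-0.04,0]

```text
clock: 2.7
ee_pos: [460.5, -1.0, 99.9]
tcp_rot: [[-0.94, -0.342, -0.001], [-0.342, 0.94, 0.001], [0.001, 0.001, -1.0]]
ft_force: [0.3, -0.0, 0.2]
opening: 42.4
gripper_force: 0.0
```

Call:
arm_command:
  targets: [0,0,0.7,0,0,0,0,0,0,0.7,0,0,0,0,0,0,0.6,0,0,0,0,0,0,0.22,0,0,0,0,0,0,0,0,0,0,0]

```text
clock: 3.32
ee_pos: [461.0, -0.9, 12.1]
tcp_rot: [[-0.94, -0.342, -0.002], [-0.342, 0.94, 0.0], [0.001, 0.001, -1.0]]
ft_force: [0.6, -0.0, 0.2]
opening: 42.8
gripper_force: 0.0
```

```bash
python3 plan.py -80 -27 11 90 5;  python3 - <<'E'
from h import *
c=grab('side','s2.png');d=grab('wrist','w3.png')
a=cv2.resize(c['pixels'][150:260,260:400,::-1],None,fx=3.2,fy=3.2,interpolation=2);b=cv2.resize(d['pixels'][100:400,160:520,::-1],(422,352))
cv2.imwrite('pics/s2c.png',np.clip(np.hstack([a,b])[:,:800]*1.6,0,255).astype('uint8'));print(a.shape,b.shape)
E
```

```text
now caddy [-115.8  -22.8   12.1] goal [496.1   7.3  11. ] t 3.325 F [ 0.6 -0.   0.2] open 42.8
-0.179, -0.022, 0.005, 0.002, -0.003, 0.006, g
-0.179, -0.021, 0.005, 0.002, -0.003, 0.006, g
-0.179, -0.021, 0.005, 0.002, -0.003, 0.006, g
-0.179, -0.021, 0.005, 0.002, -0.003, 0.006, g
-0.179, -0.021, 0.005, 0.002, -0.003, 0.006, g
(352, 448, 3) (352, 422, 3)
```

View pics/s2c.png

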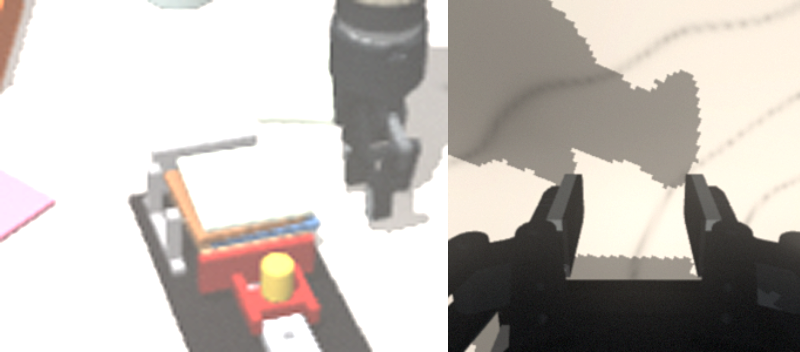

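The side crop shows the fingertips at (378,220), low in front of the stack. The wrist view shows both pads level. I'll approach now and push slowly.

Call:
arm_command:
  targets: [-0.18,-0.02,0,0,0,0,0,-0.18,-0.02,0,0,0,0,0,-0.18,-0.02,0,0,0,0,0,-0.18,-0.02,0,0,0,0,0,-0.18,-0.02,0,0,0,0,0]

```text
clock: 4.05
ee_pos: [497.5, 7.3, 12.4]
tcp_rot: [[-0.94, -0.342, -0.0], [-0.342, 0.94, 0.0], [0.0, 0.0, -1.0]]
ft_force: [0.2, 0.6, -0.4]
opening: 42.9
gripper_force: 0.0
```

Call:
arm_command:
  targets: [-0.1,0,0,0,0,0,0,-0.1,0,0,0,0,0,0,-0.1,0,0,0,0,0,0,-0.1,0,0,0,0,0,0,0,0,0,0,0,0,0]

```text
clock: 4.68
ee_pos: [511.8, 12.8, 12.3]
tcp_rot: [[-0.94, -0.342, -0.001], [-0.342, 0.94, 0.0], [0.001, 0.0, -1.0]]
ft_force: [-2.0, 0.4, 0.4]
opening: 42.5
gripper_force: 0.9
```

```bash
python3 plan.py -52 -27 12 90 5
```

```text
now caddy [-63.3 -27.2  12.3] goal [522.4  16.8  12. ] t 4.675 F [-2.   0.4  0.4] open 42.5
-0.057, 0.001, 0.002, 0.001, -0.001, 0.006, g
-0.057, 0.001, 0.002, 0.001, -0.001, 0.006, g
-0.057, 0.001, 0.002, 0.001, -0.001, 0.006, g
-0.057, 0.001, 0.002, 0.001, -0.001, 0.006, g
-0.057, 0.001, 0.002, 0.001, -0.001, 0.006, g
```

Call:
arm_command:
  targets: [-0.05,0,0,0,0,0,0,-0.05,0,0,0,0,0,0,-0.05,0,0,0,0,0,0,-0.05,0,0,0,0,0,0,0,0,0,0,0,0,0]

```text
clock: 5.3
ee_pos: [520.0, 15.5, 12.4]
tcp_rot: [[-0.94, -0.342, 0.001], [-0.342, 0.94, 0.0], [-0.001, 0.0, -1.0]]
ft_force: [-0.5, 0.2, -0.9]
opening: 42.7
gripper_force: 0.6
```

Call:
arm_command:
  targets: [-0.03,0,0,0,0,0,0,-0.03,0,0,0,0,0,0,0,0,0,0,0,0,0]

```text
clock: 5.68
ee_pos: [520.9, 16.0, 12.3]
tcp_rot: [[-0.94, -0.342, -0.002], [-0.342, 0.94, -0.001], [0.002, 0.0, -1.0]]
ft_force: [-4.9, -1.9, 0.9]
opening: 42.6
gripper_force: 2.5
```

Call:
arm_command:
  targets: [-0.03,0,0,0,0,0,0,-0.03,0,0,0,0,0,0,0,0,0,0,0,0,0]

```text
clock: 6.05
ee_pos: [521.1, 16.2, 12.3]
tcp_rot: [[-0.94, -0.341, -0.006], [-0.341, 0.94, -0.002], [0.007, 0.0, -1.0]]
ft_force: [-9.5, -3.0, 6.4]
opening: 42.9
gripper_force: 5.1
```

```bash
python3 plan.py -51 -27 12 90 1
```

```text
now caddy [-53.5 -27.1  12.3] goal [523.4  17.2  12. ] t 6.05 F [-9.5 -3.   6.4] open 42.9
-0.063, 0.004, 0.008, 0.0, -0.076, 0.022, g
```

Call:
arm_command:
  targets: [0.1,0,0,0,0,0,0,0.4,0,0,0,0,0,0,0.8,0,0,0,0,0,0,0.2,0,-0.8,0,0,0,0,0,0,-1,0,0,0,0]

```text
clock: 6.68
ee_pos: [467.3, -3.2, 84.5]
tcp_rot: [[-0.94, -0.341, 0.001], [-0.341, 0.94, 0.001], [-0.001, 0.001, -1.0]]
ft_force: [0.3, 0.6, -0.6]
opening: 42.8
gripper_force: 0.0
```

Call:
arm_command:
  targets: [-0.5,0.3,-1,0,0,0,0,-0.5,0.3,-1,0,0,0,0,-0.5,0.3,-1,0,0,0,0,0,0,0,0,0,0,0,0,0,0,0,0,0,0]

```text
clock: 7.3
ee_pos: [512.3, 51.0, 204.4]
tcp_rot: [[-0.94, -0.342, 0.001], [-0.342, 0.94, 0.0], [-0.002, -0.0, -1.0]]
ft_force: [0.1, -0.3, -0.0]
opening: 42.4
gripper_force: 0.0
```

```bash
python3 plan.py -40 20 200 90 1; python3 - <<'E'
from h import *
c=grab('wrist','w4.png');s=grab('side','s4.png')
p=np.load('pose.npy');from fit import W
pts=[(x,y,z) for x,y,z in[(-40,-72,50),(-40,18,50),(50,18,50),(50,-72,50),(0,92,70),(0,122,24),(-60,155,10),(70,155,10)]]
q=np.array([proj(c,W(p,X)) for X in pts]);print(q.round(1).tolist())
u0,v0=q.min(0).astype(int)-20;u1,v1=q.max(0).astype(int)+20;f=780/(u1-u0);print(u0,v0,f)
im=cv2.resize(c['pixels'][max(v0,0):v1,u0:u1,::-1],None,fx=f,fy=f,interpolation=2);im=np.clip(im*1.4,0,255).astype('uint8')
for a in q: cv2.circle(im,tuple(((a-[u0,max(v0,0)]+.5)*f-.5).round().astype(int).tolist()),3,(255,0,255),-1)
cv2.imwrite('pics/w4c.png',im);print(im.shape)
E
```

```text
now caddy [-49.9   8.6 204.4] goal [517.8  65.1 200. ] t 7.3 F [ 0.1 -0.3 -0. ] open 42.4
-0.248, 0.284, 0.111, -0.002, 0.017, 0.03, g
[[235.4, 196.5], [327.4, 196.8], [326.4, 278.0], [241.8, 277.8], [404.9, 243.0], [421.3, 225.5], [453.4, 169.0], [439.3, 275.5]]
215 148 3.0232558139534884
(453, 780, 3)
```

View pics/w4c.png

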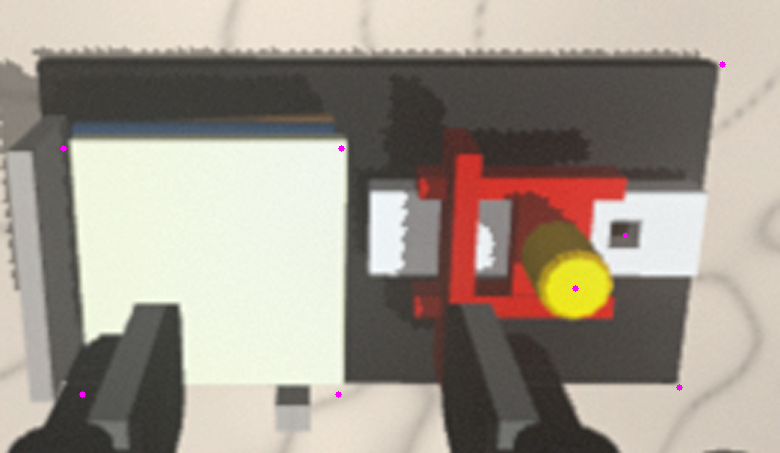

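The stack looks square. White front edge is at v=137, its rear edge at 383, and the rear post's front face runs from 386 to 403. I'll check flushness against the post, which cancels the calibration error.

```bash
python3 - <<'E'
from h import *
from fit import W
from fit2 import p as p0
c=np.load('pics/w4.png.npz');p=np.load('pose.npy')
cr=lambda X:((proj(c,W(p,X))-[215,148]+.5)*3.0233-.5).round(1)
for n,X in[('post top edge x50 z58',(50,3,58)),('post rear edge? x62 z58',(62,3,58)),('white rear flush',(50,3,50)),('white rear 3 off',(47,3,50)),('white front',(-40,-27,50)),('blue front',(-40,-27,34)),('brown',(-40,-27,42)),('pale',(-40,-27,26)),('pale bottom',(-40,-27,18)),('base rear',(70,60,10)),('base front',(-60,60,10))]:print(n,cr(X))
im=c['pixels'].astype(int)
for u in(250,290,312): print(u,[tuple(im[v,u]) for v in range(183,197)])
print([tuple(im[v,312]) for v in range(268,292)])
E
```

```text
[5.62174405e+02 5.98806985e+01 3.46394470e-01] [[0.9, -0.2], [0.7, 1.3], [-0.7, 0.7], [-0.3, 0.3], [0.4, 1.1], [-0.8, -3.0], [-0.1, -3.8]] vs all-cams [5.62174405e+02 5.98806985e+01 3.46394470e-01]
[5.61820948e+02 5.97468157e+01 3.44460292e-01]
wh [-59.7 -71.6]
wh [-57.   17.2]
wh [33.1 14.4]
wh [ 29.9 -75.4]
brown [ 42.6 -70.4]
brown [38.7 18.4]
blue [-63.  -72.6]
blue [-62.2  16.6]
post top edge x50 z58 [294.8 406.3]
post rear edge? x62 z58 [294.9 436.7]
white rear flush [295.2 394.1]
white rear 3 off [295.2 386.5]
white front [201.8 148.1]
blue front [207.  134.9]
brown [204.5 141.3]
pale [209.4 128.7]
pale bottom [211.8 122.9]
base rear [440.4 386. ]
base front [455.9  63.7]
250 [(np.int64(45), np.int64(44), np.int64(41)), (np.int64(43), np.int64(44), np.int64(40)), (np.int64(45), np.int64(43), np.int64(42)), (np.int64(45), np.int64(43), np.int64(40)), (np.int64(45), np.int64(45), np.int64(44)), (np.int64(47), np.int64(52), np.int64(58)), (np.int64(53), np.int64(61), np.int64(71)), (np.int64(53), np.int64(64), np.int64(77)), (np.int64(55), np.int64(67), np.int64(81)), (np.int64(7
[... 1888 characters left out ...]
nt64(63)), (np.int64(63), np.int64(62), np.int64(60)), (np.int64(64), np.int64(61), np.int64(60)), (np.int64(65), np.int64(64), np.int64(61)), (np.int64(63), np.int64(62), np.int64(60)), (np.int64(69), np.int64(70), np.int64(65)), (np.int64(119), np.int64(117), np.int64(114)), (np.int64(130), np.int64(128), np.int64(126)), (np.int64(131), np.int64(130), np.int64(127)), (np.int64(131), np.int64(130), np.int64(126)), (np.int64(131), np.int64(129), np.int64(126)), (np.int64(129), np.int64(128), np.int64(125)), (np.int64(131), np.int64(128), np.int64(126)), (np.int64(130), np.int64(128), np.int64(126)), (np.int64(138), np.int64(134), np.int64(127)), (np.int64(147), np.int64(141), np.int64(133))]
```

The white coaster sits about 3 mm short of the post, and the pale one is still rotated. The wide finger linkage most likely met the end plate. I'll push again with narrower fingers, centred further from that plate.

```bash
python3 plan.py -85 -21 100 90 3
```

```text
now caddy [-51.2   8.7 203. ] goal [489.4  11.3 100. ] t 7.4 F [ 0.8 -0.5 -0.4] open 42.8
0.28, -0.248, 0.858, 0.004, -0.007, 0.007, g
0.281, -0.248, 0.858, 0.004, -0.007, 0.007, g
0.281, -0.248, 0.858, 0.004, -0.007, 0.007, g
```

Call:
arm_command:
  targets: [0.28,-0.25,0.86,0,0,0,-0.5,0.28,-0.25,0.86,0,0,0,-0.5,0.28,-0.25,0.86,0,0,0,-0.5,0,0,0.9,0,0,0,-0.5,0,0,0.8,0,0,0,-0.5]

```text
clock: 8.02
ee_pos: [488.3, 10.7, 30.3]
tcp_rot: [[-0.94, -0.34, -0.003], [-0.34, 0.94, 0.001], [0.003, 0.002, -1.0]]
ft_force: [0.6, -0.6, -0.1]
opening: 21.3
gripper_force: 0.0
```

Call:
arm_command:
  targets: [0,0,0.48,0,0,0,-0.5,-0.2,0,0,0,0,0,-0.5,-0.2,0,0,0,0,0,-0.5,0,0,0,0,0,0,-0.5]

```text
clock: 8.52
ee_pos: [507.4, 16.7, 15.5]
tcp_rot: [[-0.94, -0.342, 0.003], [-0.342, 0.94, -0.0], [-0.003, -0.001, -1.0]]
ft_force: [0.5, 0.2, -0.3]
opening: 21.3
gripper_force: 0.0
```

```bash
python3 plan.py -56 -21 13 90 4
```

```text
now caddy [-66.2 -22.   15.5] goal [516.6  21.1  13. ] t 8.525 F [ 0.5  0.2 -0.3] open 21.3
-0.064, 0.006, 0.016, -0.004, 0.008, 0.007, g
-0.064, 0.006, 0.016, -0.004, 0.008, 0.007, g
-0.064, 0.006, 0.016, -0.004, 0.008, 0.007, g
-0.064, 0.006, 0.016, -0.004, 0.008, 0.007, g
```

Call:
arm_command:
  targets: [-0.1,0,0.02,0,0,0,-0.5,-0.1,0,0.02,0,0,0,-0.5,-0.07,0,0,0,0,0,-0.5,-0.03,0,0,0,0,0,-0.5,0,0,0,0,0,0,-0.5]

```text
clock: 9.15
ee_pos: [516.7, 20.8, 12.5]
tcp_rot: [[-0.94, -0.342, -0.0], [-0.342, 0.94, -0.0], [0.0, 0.0, -1.0]]
ft_force: [-0.2, 0.3, 0.5]
opening: 21.6
gripper_force: 0.0
```

Call:
arm_command:
  targets: [-0.05,0,0,0,0,0,-0.5,0,0,0,0,0,0,-0.5,0,0,0,0,0,0,-0.5]

```text
clock: 9.52
ee_pos: [518.6, 21.4, 12.5]
tcp_rot: [[-0.94, -0.342, -0.0], [-0.342, 0.94, -0.0], [0.0, 0.0, -1.0]]
ft_force: [0.2, 0.8, -0.5]
opening: 21.5
gripper_force: 0.0
```

```bash
python3 plan.py -51 -21 13 90 4|head -2
```

```text
now caddy [-54.1 -21.3  12.5] goal [521.3  22.8  13. ] t 9.525 F [ 0.2  0.8 -0.5] open 21.5
-0.019, 0.002, -0.003, 0.0, 0.0, 0.007, g
```

Call:
arm_command:
  targets: [-0.04,0,0,0,0,0,-0.5,0,0,0,0,0,0,-0.5,-0.04,0,0,0,0,0,-0.5,0,0,0,0,0,0,-0.5]

```text
clock: 10.02
ee_pos: [519.2, 21.7, 12.3]
tcp_rot: [[-0.94, -0.341, -0.005], [-0.341, 0.94, -0.002], [0.006, -0.0, -1.0]]
ft_force: [-7.3, -3.0, 5.4]
opening: 20.9
gripper_force: 3.8
```

Call:
arm_command:
  targets: [-0.04,0,0,0,0,0,-0.5,0,0,0,0,0,0,-0.5]

```text
clock: 10.28
ee_pos: [519.4, 21.8, 12.3]
tcp_rot: [[-0.94, -0.341, -0.008], [-0.341, 0.94, -0.003], [0.008, -0.0, -1.0]]
ft_force: [-10.4, -4.0, 8.4]
opening: 21.4
gripper_force: 5.4
```

```bash
python3 - <<'E'
from h import *
grab('side','s5.png')
E
```

Call:
arm_command:
  targets: [0.2,0,0,0,0,0,-0.5,0.6,0,-0.3,0,0,0,-0.5,0.2,0.2,-1,0,0,0,-0.5,-0.3,0.6,-0.9,0,0,0,-0.5,-0.5,0.6,-0.5,0,0,0,-0.5]

```text
clock: 10.95
ee_pos: [498.2, 73.6, 123.3]
tcp_rot: [[-0.94, -0.341, 0.006], [-0.341, 0.94, 0.001], [-0.006, -0.001, -1.0]]
ft_force: [0.9, -0.5, -0.8]
opening: 21.6
gripper_force: 0.0
```

Call:
arm_command:
  targets: [-0.4,0.2,0,0,0,0,-0.5,0,0,0,0,0,0,-0.5,0,0,0,0,0,0,-0.5]

```text
clock: 11.32
ee_pos: [507.6, 85.4, 118.6]
tcp_rot: [[-0.94, -0.341, -0.003], [-0.341, 0.94, -0.001], [0.003, 0.001, -1.0]]
ft_force: [-0.7, -0.2, -0.6]
opening: 21.4
gripper_force: 0.0
```

```bash
python3 plan.py -40 40 120 90 1; python3 - <<'E'
from h import *
from fit import W
c=grab('wrist','w5.png');s=np.load('pics/s5.png.npz');p=np.load('pose.npy')
q=np.array([proj(c,W(p,X)) for X in[(-60,-90,10),(-60,30,10),(70,30,10),(50,-90,56),(62,-90,58)]]);print(q.round(1).tolist())
u0,v0=q.min(0).astype(int)-8;u1,v1=q.max(0).astype(int)+12
a=c['pixels'][v0:v1,u0:u1,::-1];f=450/a.shape[1];a=cv2.resize(a,None,fx=f,fy=f,interpolation=2);print(u0,v0,f,a.shape)
b=cv2.resize(s['pixels'][185:255,300:370,::-1],(345,345),interpolation=2)
h=max(a.shape[0],345);F=lambda x:cv2.copyMakeBorder(x,0,h-x.shape[0],0,0,0)
cv2.imwrite('pics/v5.png',np.clip(np.hstack([F(a),F(b)])*1.6,0,255).astype('uint8'))
E
```

```text
now caddy [-42.6  42.5 118.6] goal [511.   83.9 120. ] t 11.325 F [-0.7 -0.2 -0.6] open 21.4
-0.066, -0.062, -0.035, 0.008, -0.04, 0.022, g
[[155.1, 180.7], [302.5, 181.0], [304.2, 316.6], [147.2, 332.2], [148.2, 346.8]]
139 172 2.542372881355932 (473, 450, 3)
```

View pics/v5.png

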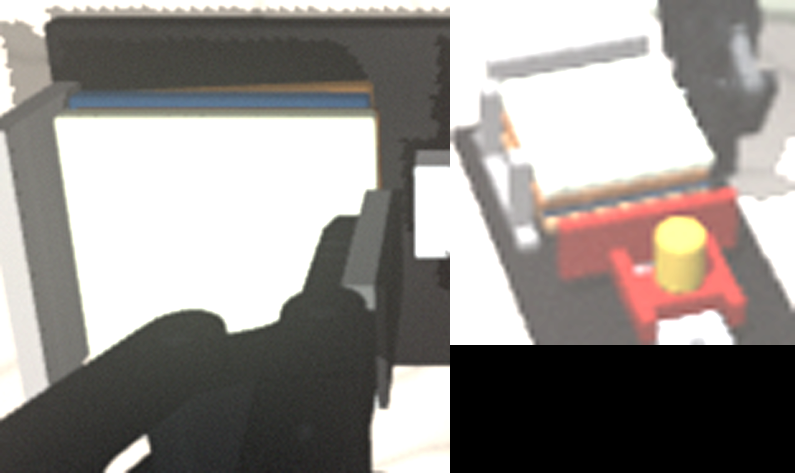

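The pale coaster is still turned: in the left crop its edge shows at the right (370,90) and vanishes at the left. I'll tap with shut fingers at its protruding right side and read the wrench there.

Call:
arm_command:
  targets: [0.7,-0.4,0,0,0,0,-1,0.7,-0.3,0.5,0,0,0,-1,0,0,0.9,0,0,0,-1,0,0,0.9,0,0,0,-1,0,0,0.2,0,0,0,-1]

```text
clock: 12.0
ee_pos: [462.0, 40.0, 17.0]
tcp_rot: [[-0.94, -0.34, -0.007], [-0.34, 0.94, 0.0], [0.007, 0.003, -1.0]]
ft_force: [-1.0, -0.6, 0.1]
opening: -0.2
gripper_force: 0.0
```

```bash
python3 plan.py -60 5 13 90 3; python3 -c "
from h import *;o=bot.observe();print(o['wrist_torque'],o['opening'])"
```

```text
now caddy [-100.9   15.3   17. ] goal [504.   44.2  13. ] t 12.0 F [-1.  -0.6  0.1] open -0.2
-0.341, -0.086, 0.031, 0.011, -0.026, 0.004, g
-0.341, -0.086, 0.032, 0.011, -0.026, 0.004, g
-0.341, -0.086, 0.033, 0.011, -0.026, 0.004, g
[-0.00464276  0.04048054  0.01374624] -0.2255704159470536
```

Call:
arm_command:
  targets: [-0.34,-0.09,0.04,0,0,0,-1,-0.34,-0.09,0.04,0,0,0,-1,-0.3,-0.09,0.04,0,0,0,-1,-0.1,0,0,0,0,0,-1,0,0,0,0,0,0,-1]

```text
clock: 12.62
ee_pos: [510.1, 45.1, 15.9]
tcp_rot: [[-0.94, -0.342, -0.0], [-0.342, 0.94, 0.0], [0.0, 0.0, -1.0]]
ft_force: [-0.5, 0.9, 0.3]
opening: -0.3
gripper_force: 0.0
```

Call:
arm_command:
  targets: [-0.06,0,0,0,0,0,-1,0,0,0,0,0,0,-1,-0.04,0,0,0,0,0,-1,0,0,0,0,0,0,-1]

```text
clock: 13.12
ee_pos: [512.5, 46.7, 15.4]
tcp_rot: [[-0.94, -0.342, -0.002], [-0.342, 0.94, 0.0], [0.002, 0.001, -1.0]]
ft_force: [-5.4, 0.2, 3.1]
opening: -0.3
gripper_force: 2.5
```

```bash
cat > wr.py <<'E'
from h import *
o=bot.observe();p=np.load('pose.npy');c,s=np.cos(p[2]),np.sin(p[2]);Q=np.array([[c,s,0],[-s,c,0],[0,0,1]])
F=Q@o['ft_force'];M=Q@o['wrist_torque'];P=Q@(o['ee_pos']-[p[0],p[1],0])
print('caddy pos',P.round(1),'F',F.round(2),'M',M.round(3),'yaw err deg',np.degrees(np.arctan2(o['tcp_rot'][1,1],o['tcp_rot'][0,1])-p[2]).round(2),'grip',round(o['opening'],1),round(o['gripper_force'],1),'t',o['clock'])
E
python3 wr.py
```

```text
caddy pos [-51.2   4.5  15.4] F [-4.98  1.96  3.12] M [0.439 0.948 0.037] yaw err deg 90.14 grip -0.3 2.5 t 13.125
```

Call:
arm_command:
  targets: [-0.04,0,0,0,0,0,-1,0,0,0,0,0,0,-1,-0.04,0,0,0,0,0,-1,0,0,0,0,0,0,-1]

```text
clock: 13.62
ee_pos: [512.7, 46.8, 15.3]
tcp_rot: [[-0.94, -0.341, -0.008], [-0.341, 0.94, -0.002], [0.009, 0.001, -1.0]]
ft_force: [-12.3, -1.9, 9.5]
opening: 0.2
gripper_force: 6.0
```

```bash
python3 wr.py
```

```text
caddy pos [-51.    4.5  15.3] F [-12.18   2.33   9.49] M [ 0.337  2.379 -0.025] yaw err deg 90.11 grip 0.2 6.0 t 13.625
```

Call:
arm_command:
  targets: [0.3,0,0,0,0,0,-1,0.3,0,0,0,0,0,-1,0,-0.7,0,0,0,0,-1,0,-0.6,0.03,0,0,0,-1,0,0,0,0,0,0,-1]

```text
clock: 14.25
ee_pos: [512.8, -10.8, 14.8]
tcp_rot: [[-0.941, -0.339, 0.002], [-0.339, 0.941, -0.0], [-0.002, -0.001, -1.0]]
ft_force: [-1.0, 0.5, 0.2]
opening: 0.2
gripper_force: 0.0
```

```bash
python3 wr.py
```

```text
caddy pos [-70.4 -49.7  14.8] F [-0.82  0.82  0.22] M [-0.019 -0.009 -0.035] yaw err deg 89.99 grip 0.2 0.0 t 14.25
```

Call:
arm_command:
  targets: [-0.2,0,0,0,0,0,-1,-0.15,0,0,0,0,0,-1,-0.05,0,0,0,0,0,-1,-0.05,0,0,0,0,0,-1,0,0,0,0,0,0,-1]

```text
clock: 14.88
ee_pos: [528.7, -3.0, 14.4]
tcp_rot: [[-0.94, -0.342, -0.001], [-0.342, 0.94, 0.0], [0.0, 0.0, -1.0]]
ft_force: [-0.9, 0.2, 0.5]
opening: 0.1
gripper_force: 0.1
```

Call:
arm_command:
  targets: [-0.05,0,0,0,0,0,-1,-0.05,0,0,0,0,0,-1,-0.04,0,0,0,0,0,-1,0,0,0,0,0,0,-1]

```text
clock: 15.38
ee_pos: [530.2, -3.4, 14.3]
tcp_rot: [[-0.94, -0.34, -0.008], [-0.34, 0.94, -0.005], [0.009, -0.001, -1.0]]
ft_force: [-9.7, -5.2, 6.5]
opening: -0.2
gripper_force: 5.6
```

```bash
python3 wr.py
```

```text
caddy pos [-51.5 -48.7  14.3] F [-10.86  -1.61   6.49] M [-0.238  2.148 -0.066] yaw err deg 90.05 grip -0.2 5.6 t 15.375
```

Call:
arm_command:
  targets: [0.3,0,0,0,0,0,-1,0.6,0,-0.2,0,0,0,-1,0.3,0.2,-1,0,0,0,-1,-0.3,0.9,-1,0,0,0,-1,-0.4,1,-0.7,0,0,0,-1]

```text
clock: 16.0
ee_pos: [487.7, 71.3, 132.9]
tcp_rot: [[-0.941, -0.34, 0.005], [-0.34, 0.941, 0.001], [-0.005, -0.001, -1.0]]
ft_force: [0.7, 0.3, -0.1]
opening: 0.2
gripper_force: 0.0
```

Call:
arm_command:
  targets: [-0.5,1,0,0,0,0,-1,0,0.3,0,0,0,0,-1,0,0,0,0,0,0,-1,0,0,0,0,0,0,-1]

```text
clock: 16.5
ee_pos: [487.4, 125.5, 130.0]
tcp_rot: [[-0.94, -0.341, -0.001], [-0.341, 0.94, -0.001], [0.001, -0.0, -1.0]]
ft_force: [-0.2, -0.7, 0.4]
opening: 0.3
gripper_force: 0.0
```

```bash
python3 wr.py; python3 - <<'E'
from h import *
from fit import W
c=grab('wrist','w6.png');p=np.load('pose.npy')
N=['postF58 y3','postR','postF58 y-57','white rear y3','white rear-57','white front','brown','blue','pale','palebot','base front','base rear']
X=[(50,3,58),(62,3,58),(50,-57,58),(50,3,50),(50,-57,50),(-40,-27,50),(-40,-27,42),(-40,-27,34),(-40,-27,26),(-40,-27,18),(-60,-27,10),(70,30,10)]
q=np.array([proj(c,W(p,x)) for x in X])
u0,v0=q.min(0).astype(int)-30;u1,v1=q.max(0).astype(int)+25;u0=max(u0,0)
a=c['pixels'][v0:v1,u0:u1,::-1];f=min(790/a.shape[1],590/a.shape[0]);a=cv2.resize(a,None,fx=f,fy=f,interpolation=2);print(u0,v0,f,a.shape)
for n,b in zip(N,q):print(n,((b-[u0,v0]+.5)*f-.5).round(0))
cv2.imwrite('pics/v6.png',np.clip(a*1.5,0,255).astype('uint8'))
E
```

```text
caddy pos [-48.1  87.1 130. ] F [-0.46 -0.56  0.38] M [-0.005  0.033  0.034] yaw err deg 90.08 grip 0.3 0.0 t 16.5
110 153 2.7699530516431925 (590, 482, 3)
postF58 y3 [289. 490.]
postR [293. 524.]
postF58 y-57 [ 85. 490.]
white rear y3 [298. 472.]
white rear-57 [ 99. 472.]
white front [156. 193.]
brown [169. 182.]
blue [182. 173.]
pale [193. 164.]
palebot [204. 156.]
base front [207.  86.]
base rear [414. 445.]
```

View pics/v6.png

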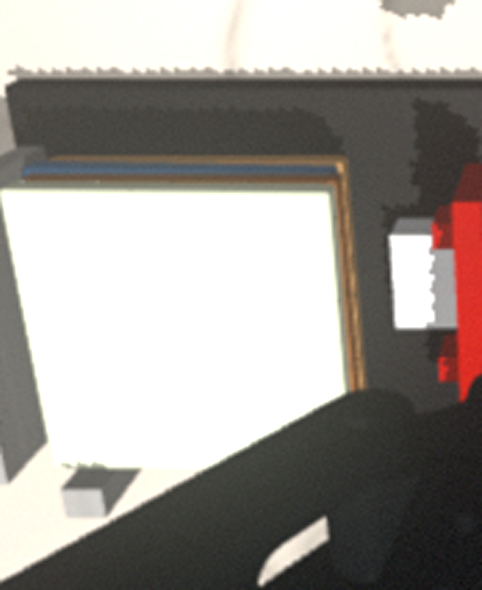

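All four front edges now appear as parallel, equal bands: white edge at v=189, then brown, blue and pale down to 156, level from left to right. The post's front edge is at about (90,488), close behind the white rear edge at 467. I'll check that gap sub-pixel and plan the knob approach.

```bash
python3 - <<'E'
from h import *
from fit import W
c=np.load('pics/w6.png.npz');p=np.load('pose.npy');g=c['pixels'].sum(2)
for u in(143,146,149): print(u,g[316:334,u].tolist(),'u')
for y in(-62,-57,-52): print(y,[proj(c,W(p,X)).round(1).tolist() for X in((50,y,50),(50,y,58),(49,y,50))])
# refined knob top circle by yellow mask, all views
for n,cc in(('w6',c),('w4',np.load('pics/w4.png.npz')),('w2',np.load('pics/w2.png.npz')),('s5',np.load('pics/s5.png.npz'))):
    h=cv2.cvtColor(cc['pixels'],cv2.COLOR_RGB2HSV);m=cv2.inRange(h,(22,150,110),(35,255,255));k,l,st,ce=cv2.connectedComponentsWithStats(m)
    i=1+np.argmax(st[1:,4]);print(n,st[i],ce[i].round(1),'pred top',proj(cc,W(p,(0,92,70))).round(1),'pred mid',proj(cc,W(p,(0,92,55))).round(1),'top->world',ray(cc,*ce[i],70).round(1))
E
python3 plan.py 0 92 130 0 6
```

```text
143 [572, 568, 572, 522, 413, 315, 232, 201, 200, 201, 203, 201, 206, 292, 398, 424, 423, 425] u
146 [570, 571, 573, 566, 439, 317, 232, 205, 205, 205, 203, 203, 205, 265, 337, 370, 384, 385] u
149 [570, 572, 567, 572, 573, 484, 309, 210, 203, 212, 216, 219, 217, 215, 218, 216, 213, 213] u
-62 [[139.4, 323.0], [134.1, 329.5], [139.2, 322.0]]
-57 [[145.4, 323.0], [140.2, 329.5], [145.2, 322.0]]
-52 [[151.4, 323.0], [146.4, 329.5], [151.2, 322.0]]
now caddy [-48.   86.9 130.1] goal [530.9 146.4 130. ] t 16.55 F [-0.2 -1.2 -0.6] open 0.1
-0.2, 0.021, 0.0, -0.001, -0.001, 3.002, g
-0.188, 0.072, 0.0, -0.001, -0.001, 3.002, g
-0.163, 0.118, 0.0, -0.001, -0.001, 3.002, g
-0.127, 0.157, 0.0, -0.001, -0.001, 3.002, g
-0.082, 0.184, 0.0, -0.001, -0.001, 3.002, g
-0.031, 0.199, 0.0, -0.001, -0.001, 3.002, gTraceback (most recent call last):
  File "<stdin>", line 9, in <module>
    return _wrapfunc(a, 'argmax', axis=axis, out=out, **kwds)
    return bound(*args, **kwds)
ValueError: attempt to get argmax of an empty sequence
```

Edges agree within about 1.8 mm of flush. I'll do one firmer tap, higher up at the centre, to be sure.

```bash
python3 plan.py -85 -27 100 90 4
```

```text
now caddy [-48.   86.9 130.1] goal [491.4   5.6 100. ] t 16.55 F [-0.2 -1.2 -0.6] open 0.1
0.231, -0.712, 0.188, 0.0, -0.002, 0.002, g
0.231, -0.712, 0.188, 0.0, -0.002, 0.002, g
0.231, -0.712, 0.188, 0.0, -0.002, 0.002, g
0.231, -0.712, 0.188, 0.0, -0.002, 0.002, g
```

Call:
arm_command:
  targets: [0.23,-0.71,0.19,0,0,0,-1,0.23,-0.71,0.19,0,0,0,-1,0.23,-0.71,0.19,0,0,0,-1,0.23,-0.71,0.19,0,0,0,-1,0,0,1,0,0,0,-1]

```text
clock: 17.18
ee_pos: [495.0, 3.6, 62.5]
tcp_rot: [[-0.942, -0.337, 0.008], [-0.337, 0.942, -0.002], [-0.006, -0.004, -1.0]]
ft_force: [0.8, 0.4, -0.5]
opening: 0.1
gripper_force: 0.0
```

Call:
arm_command:
  targets: [0,0,0.95,0,0,0,-1,-0.3,0,0,0,0,0,-1,-0.3,0,0,0,0,0,-1,-0.15,0,0,0,0,0,-1,0,0,0,0,0,0,-1]

```text
clock: 17.8
ee_pos: [522.1, 17.4, 23.9]
tcp_rot: [[-0.94, -0.342, 0.003], [-0.342, 0.94, -0.0], [-0.003, -0.001, -1.0]]
ft_force: [0.2, -0.1, -0.0]
opening: 0.4
gripper_force: 0.0
```

```bash
python3 wr.py
```

```text
caddy pos [-52.1 -26.3  23.9] F [ 0.14 -0.13 -0.01] M [ 0.016  0.064 -0.062] yaw err deg 90.16 grip 0.4 0.0 t 17.8
```

Call:
arm_command:
  targets: [-0.05,0,0,0,0,0,-1,-0.05,0,0,0,0,0,-1,-0.05,0,0,0,0,0,-1,0,0,0,0,0,0,-1]

```text
clock: 18.3
ee_pos: [522.9, 18.3, 21.9]
tcp_rot: [[-0.94, -0.341, -0.006], [-0.341, 0.94, -0.003], [0.006, -0.001, -1.0]]
ft_force: [-7.2, -2.3, 5.5]
opening: 0.0
gripper_force: 3.9
```

```bash
python3 wr.py
```

```text
caddy pos [-51.  -25.8  21.9] F [-7.55  0.31  5.5 ] M [-0.196  1.522 -0.071] yaw err deg 90.09 grip 0.0 3.9 t 18.3
```

Call:
arm_command:
  targets: [-0.06,0,0,0,0,0,-1,-0.06,0,0,0,0,0,-1,0,0,0,0,0,0,-1]

```text
clock: 18.68
ee_pos: [522.9, 18.3, 21.9]
tcp_rot: [[-0.94, -0.34, -0.015], [-0.34, 0.94, -0.007], [0.017, -0.001, -1.0]]
ft_force: [-17.6, -6.9, 13.6]
opening: -0.2
gripper_force: 9.7
```

```bash
python3 wr.py
```

```text
caddy pos [-51.1 -25.8  21.9] F [-18.87  -0.55  13.65] M [-0.259  3.687 -0.034] yaw err deg 90.04 grip -0.2 9.7 t 18.675
```

The stop is rigid at the same x under 19 N, so the stack is flush. Now for the knob.

Call:
arm_command:
  targets: [0.2,0,0,0,0,0,-0.5,0.6,0,-0.3,0,0,0.5,0,0.2,0,-1,0,0,1,0.4,0,0,-1,0,0,1,0.4,0,0,-0.8,0,0,1,0.4]

```text
clock: 19.3
ee_pos: [493.5, 7.8, 148.1]
tcp_rot: [[-0.999, -0.04, 0.004], [-0.04, 0.999, 0.0], [-0.004, 0.0, -1.0]]
ft_force: [-0.1, -0.4, 0.4]
opening: 60.0
gripper_force: 0.0
```

```bash
python3 plan.py 0 92 125 0 15
```

```text
now caddy [-82.3 -25.7 148.1] goal [530.9 146.4 125. ] t 19.3 F [-0.1 -0.4  0.4] open 60.0
-0.072, 0.228, 0.039, 0.002, 0.002, 0.966, g
-0.052, 0.233, 0.039, 0.002, 0.002, 0.966, g
-0.032, 0.237, 0.039, 0.002, 0.002, 0.966, g
-0.012, 0.239, 0.039, 0.002, 0.002, 0.966, g
0.008, 0.239, 0.039, 0.002, 0.002, 0.966, g
0.028, 0.238, 0.039, 0.002, 0.002, 0.966, g
0.048, 0.234, 0.039, 0.002, 0.002, 0.966, g
0.068, 0.23, 0.039, 0.002, 0.002, 0.966, g
0.087, 0.223, 0.039, 0.002, 0.002, 0.966, g
0.105, 0.215, 0.039, 0.002, 0.002, 0.966, g
0.123, 0.205, 0.039, 0.002, 0.002, 0.966, g
0.14, 0.194, 0.039, 0.002, 0.002, 0.966, g
0.156, 0.182, 0.039, 0.002, 0.002, 0.966, g
0.17, 0.168, 0.039, 0.002, 0.002, 0.966, g
0.184, 0.153, 0.039, 0.002, 0.002, 0.966, g
```

Call:
arm_command:
  targets: [-0.07,0.23,0.04,0,0,0.97,0.4,-0.05,0.23,0.04,0,0,0.97,0.4,-0.03,0.24,0.04,0,0,0.97,0.4,-0.01,0.24,0.04,0,0,0.97,0.4,0.01,0.24,0.04,0,0,0.97,0.4]

```text
clock: 19.92
ee_pos: [505.2, 54.7, 138.1]
tcp_rot: [[-0.928, 0.373, 0.002], [0.373, 0.928, 0.001], [-0.001, 0.001, -1.0]]
ft_force: [-0.1, 0.1, -0.2]
opening: 59.8
gripper_force: 0.0
```

Call:
arm_command:
  targets: [0.03,0.24,0.04,0,0,0.97,0.4,0.05,0.23,0.04,0,0,0.97,0.4,0.07,0.23,0.04,0,0,0.97,0.4,0.09,0.22,0.04,0,0,0.97,0.4,0.1,0.21,0.04,0,0,0.97,0.4]

```text
clock: 20.55
ee_pos: [517.2, 100.8, 130.1]
tcp_rot: [[-0.693, 0.721, 0.002], [0.721, 0.693, 0.001], [-0.0, 0.002, -1.0]]
ft_force: [-1.0, -0.4, -0.2]
opening: 59.7
gripper_force: 0.0
```

Call:
arm_command:
  targets: [0.12,0.2,0.04,0,0,0.97,0.4,0.14,0.19,0.04,0,0,0.97,0.4,0.16,0.18,0.04,0,0,0.97,0.4,0.17,0.17,0.04,0,0,0.97,0.4,0.18,0.15,0.04,0,0,0.97,0.4]

```text
clock: 21.18
ee_pos: [529.4, 146.6, 122.1]
tcp_rot: [[-0.335, 0.942, 0.002], [0.942, 0.335, 0.001], [0.0, 0.002, -1.0]]
ft_force: [-0.1, -0.7, -0.3]
opening: 59.9
gripper_force: 0.0
```

```bash
python3 plan.py 0 92 125 0 3; python3 - <<'E'
from h import *
from fit import W
p=np.load('pose.npy')
for n in('wrist','side'):
    c=grab(n,n+'7.png');h=cv2.cvtColor(c['pixels'],cv2.COLOR_RGB2HSV);m=cv2.inRange(h,(22,150,60),(35,255,255));k,l,st,ce=cv2.connectedComponentsWithStats(m)
    if k>1:
        i=1+np.argmax(st[1:,4]);print(n,st[i],ce[i].round(1))
    print('pred top',proj(c,W(p,(0,92,70))).round(1),'bottom',proj(c,W(p,(0,92,40))).round(1))
E
```

```text
now caddy [ -1.4  92.7 122.1] goal [530.9 146.4 125. ] t 21.175 F [-0.1 -0.7 -0.3] open 59.9
-0.006, 0.012, -0.024, 0.007, -0.002, -0.018, g
-0.006, 0.012, -0.024, 0.007, -0.002, -0.018, g
-0.006, 0.012, -0.024, 0.007, -0.002, -0.018, g
wrist [ 304  198   35   44 1184] [320.6 220. ]
pred top [321.4 226. ] bottom [321.  211.4]
pred top [345.8 231.2] bottom [345.5 240.8]
```

The knob mask agrees with the prediction to within a pixel. Descending.

Call:
arm_command:
  targets: [-0.02,0.02,0.6,0,0,0,0.2,0,0,0.6,0,0,0,0.2,0,0,0.4,0,0,0,0.2,0,0,0.25,0,0,0,0.2,0,0,0,0,0,0,0.2]

```text
clock: 21.9
ee_pos: [529.3, 145.2, 47.5]
tcp_rot: [[-0.338, 0.941, -0.001], [0.941, 0.338, -0.0], [0.0, -0.001, -1.0]]
ft_force: [-0.2, -0.5, 0.0]
opening: 51.5
gripper_force: 0.0
```

```bash
python3 plan.py 0 92 45 0 1; python3 wr.py
```

```text
now caddy [-2.  91.4 47.5] goal [530.9 146.4  45. ] t 21.9 F [-0.2 -0.5  0. ] open 51.5
0.014, 0.049, 0.062, -0.013, -0.003, -0.021, g
caddy pos [-2.  91.4 47.5] F [-0.34 -0.41  0.04] M [-0.039 -0.021 -0.051] yaw err deg -0.11 grip 51.5 0.0 t 21.9
```

Call:
arm_command:
  targets: [0.01,0.05,0.05,0,0,0,0.2,0,0,0,0,0,0,-0.2,0,0,0,0,0,0,-1,0,0,0,0,0,0,-1,0,0,0,0,0,0,-1]

```text
clock: 22.52
ee_pos: [531.5, 146.3, 47.1]
tcp_rot: [[-0.338, 0.941, 0.0], [0.941, 0.338, -0.0], [-0.0, 0.0, -1.0]]
ft_force: [-2.4, -0.9, 5.4]
opening: 22.0
gripper_force: 59.1
```

```bash
python3 wr.py
```

```text
caddy pos [ 0.5 91.7 47.1] F [-2.56 -0.05  5.44] M [0.063 0.673 0.003] yaw err deg -0.12 grip 22.0 59.1 t 22.525
```

Call:
arm_command:
  targets: [0,0,-0.1,0,0,0,-1,0,0,-0.1,0,0,0,-1,0,0,-0.1,0,0,0,-1,0,0,-0.1,0,0,0,-1,0,0,0,0,0,0,-1]

```text
clock: 23.15
ee_pos: [531.3, 146.3, 61.8]
tcp_rot: [[-0.337, 0.941, -0.0], [0.941, 0.337, -0.0], [-0.0, -0.001, -1.0]]
ft_force: [1.7, -0.6, -5.8]
opening: 22.2
gripper_force: 59.0
```

```bash
python3 wr.py
```

```text
caddy pos [ 0.3 91.8 61.8] F [ 1.42 -1.2  -5.77] M [-0.225 -0.474  0.016] yaw err deg -0.12 grip 22.2 59.0 t 23.15
```

Call:
arm_command:
  targets: [0,0,-0.06,0,0,0,-1,0,0,0,0,0,0,-1,0,0,0,0,0,0,-1]

```text
clock: 23.52
ee_pos: [531.3, 146.3, 64.2]
tcp_rot: [[-0.338, 0.941, -0.0], [0.941, 0.338, -0.0], [-0.0, -0.0, -1.0]]
ft_force: [1.9, -1.2, -7.2]
opening: 22.0
gripper_force: 59.0
```

```bash
python3 wr.py; python3 - <<'E'
from h import *
from fit import W
c=grab('side','s8.png');p=np.load('pose.npy')
print([(z,proj(c,W(p,(0,92,z))).round(1).tolist()) for z in(40,56,70,86)])
a=c['pixels'][195:265,305:375,::-1];b=np.load('pics/s4.png.npz')['pixels'][195:265,305:375,::-1]
cv2.imwrite('pics/v8.png',np.clip(np.hstack([cv2.resize(x,(390,390),interpolation=2) for x in(a,b)])*1.5,0,255).astype('uint8'))
E
```

```text
caddy pos [ 0.3 91.8 64.2] F [ 1.35 -1.77 -7.21] M [-0.212 -0.461  0.042] yaw err deg -0.12 grip 22.0 59.0 t 23.525
[(40, [345.5, 240.8]), (56, [345.7, 235.7]), (70, [345.8, 231.2]), (86, [346.0, 225.9])]
```

View pics/v8.png

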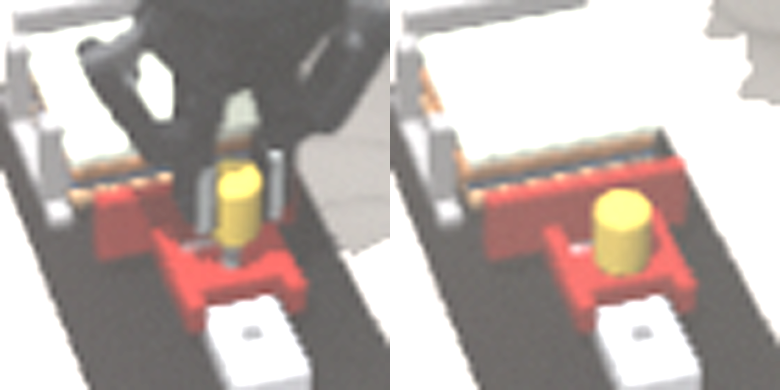

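The left half shows the knob gripped and raised, at (238,200), with the pin visible under it. Sliding the stop towards the stack.

Call:
arm_command:
  targets: [-0.15,0,0,0,0,0,-1,-0.15,0,0,0,0,0,-1,-0.15,0,0,0,0,0,-1,-0.15,0,0,0,0,0,-1,-0.15,0,0,0,0,0,-1]

```text
clock: 24.2
ee_pos: [541.4, 118.3, 64.4]
tcp_rot: [[-0.338, 0.941, -0.001], [0.941, 0.338, 0.001], [0.002, -0.0, -1.0]]
ft_force: [-0.6, 3.3, -7.5]
opening: 21.7
gripper_force: 59.0
```

Call:
arm_command:
  targets: [0,0,0,0,0,0,-1,0,0,0,0,0,0,-1]

```text
clock: 24.45
ee_pos: [541.7, 117.6, 64.5]
tcp_rot: [[-0.337, 0.941, 0.0], [0.941, 0.337, -0.001], [-0.001, -0.0, -1.0]]
ft_force: [1.1, 0.5, -7.0]
opening: 21.8
gripper_force: 59.0
```

```bash
python3 wr.py
```

```text
caddy pos [ 0.3 61.2 64.5] F [ 1.18  0.07 -6.99] M [ 0.055 -0.319 -0.028] yaw err deg -0.14 grip 21.8 59.0 t 24.45
```

Call:
arm_command:
  targets: [0.01,0,0.1,0,0,0,-1,0,0,0.1,0,0,0,-1,0,0,0.1,0,0,0,-1,0,0,0.1,0,0,0,-1,0,0,0.05,0,0,0,-1]

```text
clock: 25.08
ee_pos: [541.6, 118.3, 47.2]
tcp_rot: [[-0.337, 0.941, 0.0], [0.941, 0.337, -0.0], [-0.001, 0.0, -1.0]]
ft_force: [-2.0, -1.9, 2.5]
opening: 22.1
gripper_force: 60.3
```

Call:
arm_command:
  targets: [0,0,0,0,0,0,-1,0,0,0,0,0,0,-1]

```text
clock: 25.32
ee_pos: [541.6, 118.4, 47.3]
tcp_rot: [[-0.338, 0.941, 0.0], [0.941, 0.338, -0.0], [-0.0, 0.0, -1.0]]
ft_force: [-2.8, -1.4, 0.9]
opening: 21.9
gripper_force: 59.9
```

```bash
python3 wr.py
```

```text
caddy pos [ 0.5 62.1 47.3] F [-3.08 -0.39  0.86] M [-0.349  0.616  0.007] yaw err deg -0.12 grip 21.9 59.9 t 25.325
```

Call:
arm_command:
  targets: [0,0,0.03,0,0,0,-1,0,0,0,0,0,0,-1,0,0,0,0,0,0,-1]

```text
clock: 25.7
ee_pos: [541.7, 118.4, 47.1]
tcp_rot: [[-0.338, 0.941, 0.001], [0.941, 0.338, -0.0], [-0.001, 0.001, -1.0]]
ft_force: [-4.5, -2.0, 6.4]
opening: 21.8
gripper_force: 60.7
```

```bash
python3 wr.py; python3 -c "
from cell import bot;print(bot.finish_job())"
```

```text
caddy pos [ 0.6 62.  47.1] F [-4.92 -0.38  6.37] M [-0.212  1.122 -0.011] yaw err deg -0.12 grip 21.8 60.7 t 25.7
the job is handed in; nothing more can be done
None
```

I handed the job in at 25.7 s with the knob still gripped at about 60 N: the stack stopped rigidly against the posts under 19 N, the stop moved about 30 mm, and the pin is back at its starting height in the next hole; no verdict came back, and I didn't re-image the stack after the slide.

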